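# Press a keyed shaft home in a pulley hub and hold it there

### The arm

A 6-joint arm with a two-finger parallel gripper is mounted at the origin on a cart in front of the work surface, level with it; the furniture and walls round the work are solid. World frame = base frame: x ahead of the robot, y to its left, z up, the work surface at z = 0. Lengths are in m, angles in rad, forces in N, time in s.
With the tool pointing down it reaches from about 0.4 to 0.825 m from the base axis. Payload 7 kg.
Tool frame: the origin (TCP) lies at the centre of the arm's flange, where the gripper is bolted on; the fingertips stand 178 mm ahead of it and the grasp point (between the pads) lies arm.tcp_to_grasp ahead of it (arm.tcp_to_grasp is the distance from the TCP to the grasp point, in m); z points along the fingers, y is the direction in which the jaws open and shut (so a half turn about z gives the same grasp; the last joint's range is limited). The gripper opens to 88 mm and grips with 3 to 60 N. Pads are 19 mm wide; open, the fingers measure 130 mm over their backs; the gripper's body (78 mm by 193 mm) begins 47 mm behind the grasp point.
Start: joints at [-0.929, 0.359, 0.012, 0, -1.224, -0.288], TCP at [0.234, -0.633, 0.405] pointing down, gripper open.
Joint ranges: [-3.07, 3.07], [-1.43, 2.12], [-1.02, 1.25], [-3.03, 1.67], [-3.05, -0], [-3.03, 3.03]. Speed limits (rad/s): [2.39, 2.39, 3.01, 3.14, 3.14, 3.14].

### API

Orientations are given as [roll, pitch, yaw] about the fixed x, y, z axes, in that order (R = Rz(yaw) Ry(pitch) Rx(roll)).
In Python, from station import arm gives the robot as it stands.
- The arm moves only by the tool move_arm, never from a script. Its argument "deltas" is a list of rows, each a list of 6 numbers: the shift along the world's x, y, z in mm, then the turn, a rotation vector about the world's x, y, z in degrees. In form: [[tx, ty, tz, ax, ay, az], ...]. A call has exactly 5 rows; each row shifts and turns the commanded pose from where the row before left it; what a row does not reach is not made up. A row lasts 1/12 s, in which the tool goes at most 41.7 mm and 7.16 degrees, less where a joint would pass 70% of its speed; a pose out of reach is approached as far as the arm can. A call with a gripper value outside its range is refused whole. "claw" is the closure in counts, from 0 (fully open) to 255 (shut), set as the call begins (left out, the last holds). The fingers move at their own pace and stop on an object; "squeeze" is the grip in N (left out, the last holds). Time passes only in rows, so rows that do not move let the fingers close, or fill a call up. It gives the time, the measured TCP pose, the force and the opening at its end, in the units of the state.
- arm.get_state(): the state, without advancing time (a new reading comes with each control period).
- arm.grab_frame(name): name is "side" or "top" or "wrist"; returns the picture (400x640x3 uint8, red, green, blue); there is no depth.
- arm.calibration(name): a dict with "intrinsics" (3x3 intrinsics, pixels), "k1" (the pictures are not rectified: a ray, as slopes to the right and down, at radius r is drawn at 1 + k1 r^2 times it, then the intrinsics apply), "T" (4x4, takes a point from camera to world coordinates); the wrist camera has in their place "mount" (4x4, takes a point from camera to tool coordinates, whose origin is the TCP and whose axes are the flange's). Camera axes: x right, y up, looking along -z (the intrinsics and any distortion apply to the point x, -y, -z); pixel columns grow to the right and rows downward; lengths in m; the calibration is good to about 2 mm. A picture is of the moment at which its call begins: read the wrist's pose just before it. calibration takes no time and is no camera call.
- arm.job_done(): hands the job in, once; it reports no verdict.
Trained networks look in the newest picture that a camera, given by its name, has taken for a name from the list of things; names that differ only in an ending like _2 or _b are one class to them, and where a whole thing is asked for, a point or a joint stands for the part that bears it (a point fixed in the world has none). Each returns a list of dicts, best first, with "score" (0 to 1); they miss things now and then, are a little off and sometimes report something else, mostly with a low value. They report only what shows in the picture. A call takes as long as a camera call.
- arm.spot_in(thing, camera): "xy" ([column, row] in pixels, amid what is visible of it).
- arm.masks_of(thing, camera): "pixels" (400x640 bool, what is visible of it) and "xy" ([column, row] in pixels, amid what is visible of it).
- arm.spot_point(thing, camera): "xy" ([column, row] in pixels: a listed point, or the origin of a listed thing).
The state is a dict: "t": time; "q": joint angles; "qd": joint speeds; "joint_efforts": joint torques, N m; "eef_pos": TCP position; "ee_rot": TCP orientation; "force": force on the tool from outside, world axes, zero at the start; "moment": the same for the moment, N m; "width": finger opening in m.
Only numpy, scipy, OpenCV 4.12 (cv2) and the standard library are available. Lean on these libraries where they do the work, as an engineer would, in place of code of your own. Each camera call takes 0.05 s, during which the arm holds its last target. There are 200 camera calls.

### The job

Take the keyed shaft (the taller of the two, with the small key on its side) out of its wooden stand and put it nose first into the bore of the pulley clamped in the fixture, turning it until the key slips into the groove of the bore. Press it fully home against the spring under it, collar down on the hub, and finish while still gripping it and pressing it down there: do not let go, or the spring lifts it again. Leave the shorter plain shaft and the other things on the bench where they are.

Things in the scene. Friction and masses are not known exactly. Their poses are not given: they have to be found in the camera images.
- keyed_grip (a point): Centre of the square upper end (24 x 24 mm, 54 mm high), the part to grip, of the loose keyed steel shaft (0.28-0.42 kg, 100 mm long), which stands upright, nose down, in a wooden stand. 73 mm above its nose, 27 mm below its top. z: the shaft's axis, up; the flats face x and y; the key is on the -x side, facing the robot (world -x) within 0.7 rad at the start.
- keyed_seat (a point): Centre of the underside of the keyed shaft's collar (44 mm in diameter, 8 mm high), 35 mm below keyed_grip; same axes. Below it is the round part, 24 mm in diameter and 38 mm long, its nose bevelled over the last 4 mm to 19 mm across.
- keyed_key (a point): Middle of the key on the shaft's round part, 16 mm out from the axis on its -x side (outer face), 14 mm below keyed_seat; same axes. The key is 7 mm wide, stands 4 mm out, and reaches from 14 to 34 mm above the nose; the 14 mm below it enter the bore at any turn.
- hub_mouth (a point): Centre of the bore's mouth in the flat top of the pulley hub (52 mm in diameter), 62 mm above the bench. z: the bore's axis, up. The bore is 26.4 mm in diameter, with a groove for the key, 10 mm wide and 4.7 mm deep, on this frame's -x side all the way down; the groove faces the robot (world -x) within 0.6 rad.
- fixture: Round grey plate, 132 mm in diameter, fixed to the bench, that holds the 84 mm aluminium pulley by three toe clamps (none higher than 57 mm). Origin under its centre, same axes as hub_mouth. With the key out of the groove the shaft stops 14 mm deep, key on the hub face; with it in the groove it goes 38 mm deep, collar on the hub.
- ejector (a joint): The sprung pad in the bore, 0 with its top 26 mm below the mouth, growing (m) as it is pushed down; 0.012 when the collar lies on the hub. It pushes back with 3.5 N at first and about 12 N at the end. A shaft let go rides up with it. If the key rubs on one flank of the groove the shaft can bind: bring the key to the middle before pressing.
- plain_grip (a point): Centre of the square upper end of the loose plain shaft, like the keyed one but with no key and with a square end only 30 mm high (76 mm long in all; this point lies 61 mm above its nose). It stands in the other stand and stays there.
- stand_keyed: Wooden block 72 x 72 x 20 mm, fixed, that holds the keyed shaft; origin under its centre. The shaft's nose stands in a round blind hole 12 mm deep and 27.5 mm wide, 8 mm above the bench. One stand is to the left and the other to the right of the fixture; which shaft is on which side changes.
- stand_plain: The same block, with the plain shaft.
- gear: Loose bystander: small grey gear, 56 mm across, 28 mm high; origin under its centre.
- tape: Loose bystander: roll of tape, 66 mm across, 19 mm high; origin under its centre.
- bearing_loose: Loose bystander: ball bearing, 52 mm across, 15 mm high; origin under its centre.
- spanner_small: Loose bystander: small spanner, 111 mm long, lying flat; origin under its centre.
- joint_cross: Loose bystander: universal joint, 165 mm long, 52 mm high; origin under its centre.

How it is judged:
By the outcome, as a careful person would: the job done as asked, in the order asked, and still so for the second after the job is handed in, while the arm keeps its last pose, push and grip.
It also fails if it takes over 51 s, if anything falls off the work surface, if the arm or the gripper's body presses on something with over 40 N, if the wrist force passes 120 N, or if a joint passes its speed limit or range.

## Working session

There is one attempt and no reset: what is moved stays moved. The work goes in short steps, Python scripts to look and compute and a tool call to move; the robot and the scene stay as the last step left them, time stands still between calls to the robot, and variables do not carry over. Pictures are saved under pics/ and viewed, about 8 in all and at most 12, crops included, and the job is handed in when it is done.

Besides the shell and the picture viewer there is one more tool, called by a JSON object that holds its "op" and its "data", one argument or row to a line. move_arm: Moves the arm, as the interface text tells. Its arguments: {"type":"object","properties":{"deltas":{"type":"array","items":{"type":"array","items":{"type":"number"}}},"claw":{"type":"number"},"squeeze":{"type":"number"}},"required":["deltas"]}

```bash
mkdir -p pics; cat > h.py <<'E'
import numpy as np, cv2
from scipy.spatial.transform import Rotation as R
from station import arm
def cam(name):
    c=arm.calibration(name); K=np.array(c["intrinsics"]);k1=c["k1"]
    if "T" in c: T=np.array(c["T"])
    else:
        s=arm.get_state(); W=np.eye(4); r=np.array(s["ee_rot"])
        W[:3,:3]=R.from_euler('xyz',r).as_matrix() if r.size==3 else (r if r.ndim==2 else None); W[:3,3]=s["eef_pos"]; T=W@np.array(c["mount"])
    return K,k1,T
def ray(C,xy):
    K,k1,T=C
    d=cv2.undistortPoints(np.array([[xy]],float),K,np.array([k1,0,0,0.]))[0,0]  # r->r(1+k1 r^2)
    v=T[:3,:3]@np.array([d[0],-d[1],-1.]); return T[:3,3],v/np.linalg.norm(v)
def onz(C,xy,z):
    o,v=ray(C,xy); return o+v*(z-o[2])/v[2]
def proj(C,p):
    K,k1,T=C; q=np.linalg.inv(T)@np.append(p,1); x=np.array([q[0],-q[1]])/-q[2]
    x=x*(1+k1*(x@x)); return K[:2,:2]@x+K[:2,2]
def tri(Cs,xys):
    A=np.zeros((3,3));b=np.zeros(3)
    for C,xy in zip(Cs,xys):
        o,v=ray(C,xy);P=np.eye(3)-np.outer(v,v);A+=P;b+=P@o
    return np.linalg.solve(A,b)
def save(name,f): 
    im=arm.grab_frame(name); cv2.imwrite("pics/"+f,im[:,:,::-1]); return im
E
python3 - <<'E'
from h import *
s=arm.get_state(); print(s, arm.tcp_to_grasp)
for n in("side","top","wrist"):
    C=cam(n);print(n,C[0].tolist(),C[1],C[2].round(3).tolist())
a=save("top","t0.png");b=save("side","s0.png")
Cs=[cam("top"),cam("side")]
for th,z in(("keyed_grip",.081),("keyed_seat",.046),("keyed_key",.032),("hub_mouth",.062),("plain_grip",.069),("stand_keyed",0),("fixture",0)):
    x=[arm.spot_point(th,n) for n in("top","side")]
    for n,C,l in zip("ts",Cs,x):
        for d in l[:2]: print(th,n,round(d["score"],2),np.round(d["xy"],1),onz(C,d["xy"],z).round(4))
    if all(x): print("  tri",tri(Cs,[l[0]["xy"] for l in x]).round(4))
E
```

```text
{'t': 0.0, 'q': array([-9.28900351e-01,  3.59384045e-01,  1.10687568e-02, -3.49486660e-04,
       -1.22409879e+00, -2.88123920e-01]), 'qd': array([-0.00077856,  0.00066893,  0.0004303 ,  0.00015498,  0.00024562,
        0.00032677]), 'joint_efforts': array([-2.79070860e-03, -5.82718849e+01,  2.93050861e+01,  6.99748546e+00,
        6.72389375e-03, -1.56904480e-04]), 'eef_pos': array([ 0.23379405, -0.63301296,  0.40372871]), 'ee_rot': array([ 3.13994822e+00, -1.44737554e-04, -2.78793950e+00]), 'force': array([-0.52169433, -1.22663288, -0.6510589 ]), 'moment': array([-0.01494655, -0.03169206, -0.0640417 ]), 'width': 0.08734108143036189} 0.1593
side [[508.29858456537045, 0.0, 324.33124280878127], [0.0, 508.29858456537045, 202.211506019681], [0.0, 0.0, 1.0]] 0.04970676482530289 [[-0.836, 0.302, -0.458, -0.147], [-0.549, -0.485, 0.681, 0.947], [-0.017, 0.82, 0.572, 0.876], [0.0, 0.0, 0.0, 1.0]]
top [[457.96179510722226, 0.0, 314.9512425869375], [0.0, 457.96179510722226, 206.12562247409252], [0.0, 0.0, 1.0]] -0.0016724810415738125 [[0.015, 0.998, -0.064, 0.386], [-1.0, 0.015, 0.006, 0.027]
[... 805 characters left out ...]
2 ]
  tri [0.3913 0.3112 0.0411]
hub_mouth t 0.63 [321.  202.9] [0.4821 0.0007 0.062 ]
hub_mouth s 0.81 [323.7 210.3] [0.4866 0.0104 0.062 ]
hub_mouth s 0.62 [287.5 296. ] [0.3762 0.3242 0.062 ]
  tri [0.4862 0.003  0.0574]
plain_grip t 0.57 [418.9 222. ] [ 0.4304 -0.284   0.069 ]
plain_grip s 0.69 [288.  297.9] [0.3674 0.3336 0.069 ]
plain_grip s 0.54 [390.  169.2] [ 0.4274 -0.2676  0.069 ]
  tri [ 0.5827 -0.2421 -0.4511]
stand_keyed t 0.61 [219.1 224.5] [0.4159 0.3086 0.    ]
stand_keyed s 0.86 [279.6 303.5] [0.4172 0.3062 0.    ]
  tri [0.4157 0.308  0.0024]
fixture t 0.57 [317.8 205. ] [0.4799 0.0092 0.    ]
fixture s 0.67 [326.6 227.4] [0.4827 0.0035 0.    ]
  tri [0.4793 0.0091 0.005 ]
```

```bash
python3 - <<'E'
import cv2,numpy as np
a=cv2.imread("pics/t0.png");b=cv2.imread("pics/s0.png")
cv2.imwrite("pics/c0.png",np.vstack([np.hstack([a[130:280,160:480]]*1),b[130:330,200:520]]))
E
python3 - <<'E'
import cv2
a=cv2.imread("pics/c0.png");cv2.imwrite("pics/c1.png",cv2.resize(a,None,fx=1.7,fy=1.7,interpolation=2))
E
```

```text
(no output)
```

View pics/c1.png

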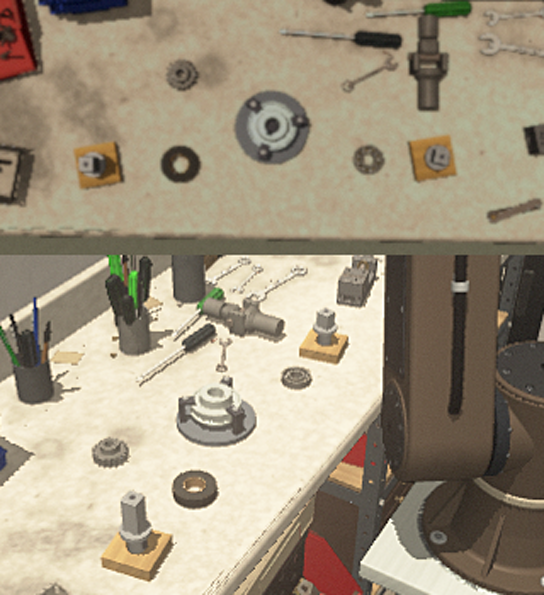

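{"op": "move_arm", "data": {
  "deltas": [
    [12,32,0,0,0,-1],
    [12,32,0,0,0,-1],
    [12,32,0,0,0,-1],
    [12,32,0,0,0,-1],
    [12,32,0,0,0,-1]
  ],
  "claw": 0
}}

```text
t: 1.22
eef_pos: [0.294, -0.4718, 0.4047]
ee_rot: [-3.141, 0.0, -2.876]
force: [0.1, 0.2, -0.5]
width: 0.0877
```

{"op": "move_arm", "data": {
  "deltas": [
    [12,32,0,0,0,-1],
    [12,32,0,0,0,-1],
    [12,32,0,0,0,-1],
    [12,32,0,0,0,-1],
    [12,32,0,0,0,-1]
  ]
}}

```text
t: 1.63
eef_pos: [0.354, -0.3116, 0.405]
ee_rot: [-3.141, 0.001, -2.963]
force: [1.2, 0.0, 0.6]
width: 0.0874
```

{"op": "move_arm", "data": {
  "deltas": [
    [12,32,0,0,0,-1],
    [12,32,0,0,0,-1],
    [12,32,0,0,0,-1],
    [12,32,0,0,0,-1],
    [12,32,0,0,0,-1]
  ]
}}

```text
t: 2.05
eef_pos: [0.4139, -0.1515, 0.4051]
ee_rot: [-3.142, 0.001, -3.05]
force: [1.2, -0.5, -0.3]
width: 0.0878
```

{"op": "move_arm", "data": {
  "deltas": [
    [12,32,-10,0,0,-1],
    [12,32,-20,0,0,-1],
    [12,32,-20,0,0,-1],
    [12,32,-20,0,0,-1],
    [0,0,0,0,0,0]
  ]
}}

```text
t: 2.47
eef_pos: [0.4626, -0.0214, 0.3317]
ee_rot: [-3.141, -0.003, -3.118]
force: [-0.7, -0.2, 0.4]
width: 0.0875
```

```bash
python3 - <<'E'
from h import *
C=cam("wrist"); im=save("wrist","w1.png"); print(proj(C,[.484,.004,.062]))
for d in arm.spot_point("hub_mouth","wrist"): print(d["score"],d["xy"],onz(C,d["xy"],.062))
np.savez("Cw1.npz",K=C[0],k=C[1],T=C[2])
u=proj(C,[.484,.004,.062]).astype(int)
x0,y0=max(u[0]-100,0),max(u[1]-75,0);print(x0,y0)
cv2.imwrite("pics/w1c.png",cv2.resize(im[y0:y0+150,x0:x0+200,::-1],None,fx=4,fy=4,interpolation=2))
E
```

```text
[350.47800484 233.80156517]
0.86 [356.3, 229.9] [0.48050763 0.00859016 0.062     ]
250 158
```

View pics/w1c.png

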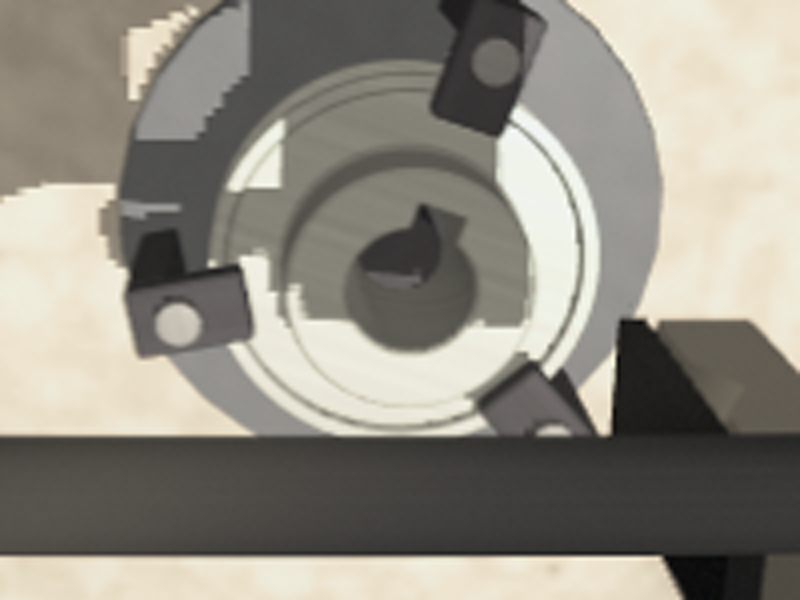

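```bash
python3 - <<'E'
from h import *
d=np.load("Cw1.npz");C=(d["K"],float(d["k"]),d["T"])
f=lambda x,y:onz(C,(250+(x+.5)/4-.5,158+(y+.5)/4-.5),.062)[:2]
def fit(P):
    P=np.array(P);A=np.c_[2*P,np.ones(len(P))];s=np.linalg.lstsq(A,(P**2).sum(1),rcond=None)[0];return s[:2],np.sqrt(s[2]+s[:2]@s[:2])
b,rb=fit([f(*p) for p in((346,290),(476,290),(410,352),(365,335),(455,337),(365,250))])
h,rh=fit([f(*p) for p in((287,285),(530,285),(408,407),(345,188),(475,185),(320,372),(497,370))])
print(b,rb,h,rh)
g=(f(425,205)+f(465,222))/2; print(f(425,205),f(465,222),np.linalg.norm(f(425,205)-f(465,222)))
for c in(b,h): v=g-c; print(np.linalg.norm(v),np.degrees(np.arctan2(-v[1],-v[0])))
w=f(465,222)-f(425,205); print("edge dir",w, np.degrees(np.arctan2(w[1],w[0]))-90)
E
```

```text
[0.48124466 0.00552417] 0.013279088873255091 [0.48105192 0.00503009] 0.025398933098412353
[0.46266976 0.00729503] [0.466038   0.01554161] 0.008907929485975428
0.017889647480444994 -19.23678223007777
0.017878314266273856 -20.935541316724308
edge dir [0.00336824 0.00824658] -22.21711547453353
```

{"op": "move_arm", "data": {
  "deltas": [
    [-8,33,0,0,0,0],
    [-8,33,0,0,0,0],
    [-8,33,0,0,0,0],
    [-8,33,0,0,0,0],
    [-8,33,0,0,0,0]
  ]
}}

```text
t: 2.98
eef_pos: [0.4214, 0.1401, 0.3358]
ee_rot: [3.14, 0.002, -3.121]
force: [0.4, 0.1, 0.1]
width: 0.0875
```

{"op": "move_arm", "data": {
  "deltas": [
    [-8,33,0,0,0,0],
    [-8,33,0,0,0,0],
    [-8,33,0,0,0,0],
    [-8,33,0,0,0,0],
    [-8,33,0,0,0,0]
  ]
}}

```text
t: 3.4
eef_pos: [0.3817, 0.3054, 0.336]
ee_rot: [3.14, 0.001, -3.12]
force: [1.7, 0.7, 0.7]
width: 0.0874
```

```bash
python3 - <<'E'
from h import *
arm.grab_frame("wrist") # settle
C=cam("wrist"); im=save("wrist","w2.png")
for th,z in(("keyed_grip",.081),("keyed_seat",.046),("keyed_key",.032)):
  for d in arm.spot_point(th,"wrist"): print(th,d["score"],d["xy"],onz(C,d["xy"],z))
np.savez("Cw2.npz",K=C[0],k=C[1],T=C[2]); print(arm.get_state()["eef_pos"])
u=proj(C,[.41,.311,.081]).astype(int)
x0,y0=max(u[0]-100,0),max(u[1]-75,0);print(x0,y0)
cv2.imwrite("pics/w2c.png",cv2.resize(im[y0:y0+150,x0:x0+200,::-1],None,fx=4,fy=4,interpolation=2))
E
```

```text
keyed_grip 0.92 [322.0, 243.6] [0.40789481 0.31316011 0.081     ]
keyed_seat 0.61 [321.0, 231.2] [0.4106314  0.31268016 0.046     ]
keyed_key 0.74 [319.0, 208.0] [0.39340292 0.31054703 0.032     ]
[0.38205262 0.3040436  0.33513839]
219 171
```

View pics/w2c.png

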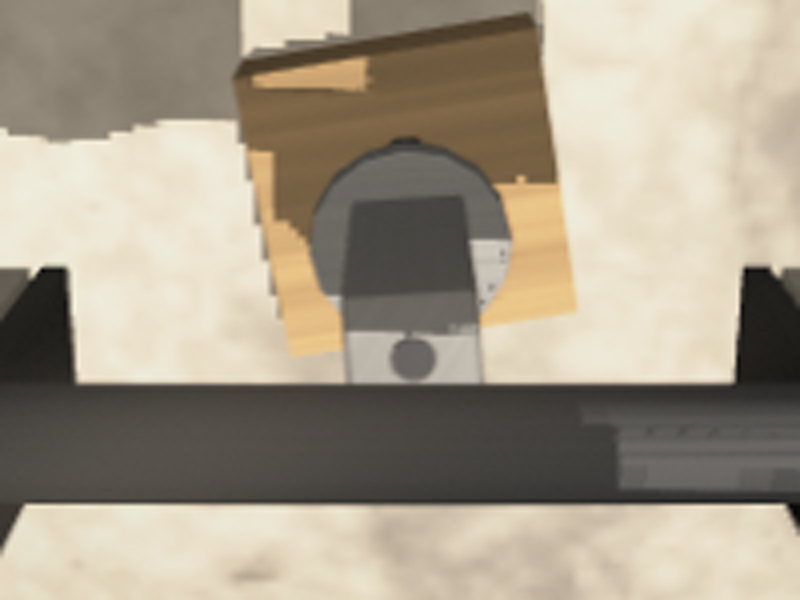

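```bash
python3 - <<'E'
from h import *
d=np.load("Cw2.npz");C=(d["K"],float(d["k"]),d["T"])
f=lambda x,y,z:onz(C,(219+(x+.5)/4-.5,171+(y+.5)/4-.5),z)[:2]
def seg(a,b,z):
    p,q=f(*a,z),f(*b,z);w=q-p;an=np.degrees(np.arctan2(w[1],w[0]))-90
    m=(p+q)/2;n=np.array([np.cos(np.radians(an)),np.sin(np.radians(an))]);print(z,np.linalg.norm(w),an,"centre",m+.012*n)
seg((345,330),(480,324),.108);seg((353,203),(464,196),.054)
print("hole",f(412,358,.108)); print("key",f(404,140,.042))
P=np.array([f(*p,.054) for p in((313,240),(511,240),(345,167),(472,163),(410,146))])
A=np.c_[2*P,np.ones(5)];s=np.linalg.lstsq(A,(P**2).sum(1),rcond=None)[0];print("collar",s[:2],np.sqrt(s[2]+s[:2]@s[:2]))
E
```

```text
0.108 0.02348489575508713 3.963649646447138 centre [0.41524765 0.31343747]
0.054 0.023628640565408164 5.027907323503911 centre [0.40995721 0.31316173]
hole [0.40916334 0.31266845]
key [0.38829832 0.31097585]
collar [0.40709375 0.313016  ] 0.021270180530139588
```

{"op": "move_arm", "data": {
  "deltas": [
    [9,3,0,0,0,1.1],
    [9,3,0,0,0,1.1],
    [9,3,-5,0,0,1.1],
    [0,0,-25,0,0,0],
    [0,0,-25,0,0,0]
  ]
}}

```text
t: 4.07
eef_pos: [0.4101, 0.3127, 0.2806]
ee_rot: [3.139, 0.002, -3.064]
force: [0.0, 0.7, -0.1]
width: 0.0875
```

{"op": "move_arm", "data": {
  "deltas": [
    [0,0,-20,0,0,0],
    [0,0,-15,0,0,0],
    [0,0,-5,0,0,0],
    [0,0,0,0,0,0],
    [0,0,0,0,0,0]
  ]
}}

```text
t: 4.48
eef_pos: [0.4094, 0.3133, 0.2404]
ee_rot: [3.141, 0.0, -3.063]
force: [-0.2, -0.5, -0.2]
width: 0.0874
```

{"op": "move_arm", "data": {
  "deltas": [
    [0,0,0,0,0,0],
    [0,0,0,0,0,0],
    [0,0,0,0,0,0],
    [0,0,0,0,0,0],
    [0,0,0,0,0,0]
  ],
  "claw": 255,
  "squeeze": 55
}}

```text
t: 4.9
eef_pos: [0.4088, 0.3139, 0.2401]
ee_rot: [3.141, 0.0, -3.062]
force: [0.1, 0.3, -0.2]
width: 0.0599
```

{"op": "move_arm", "data": {
  "deltas": [
    [0,0,0,0,0,0],
    [0,0,0,0,0,0],
    [0,0,0,0,0,0],
    [0,0,0,0,0,0],
    [0,0,0,0,0,0]
  ]
}}

```text
t: 5.32
eef_pos: [0.4088, 0.3138, 0.2396]
ee_rot: [-3.141, -0.0, -3.062]
force: [-0.2, -0.6, 0.8]
width: 0.0264
```

{"op": "move_arm", "data": {
  "deltas": [
    [0,0,0,0,0,0],
    [0,0,0,0,0,0],
    [0,0,0,0,0,0],
    [0,0,5,0,0,0],
    [0,0,10,0,0,0]
  ]
}}

```text
t: 5.73
eef_pos: [0.4083, 0.3132, 0.2538]
ee_rot: [-3.139, -0.002, -3.062]
force: [0.1, -0.0, -2.9]
width: 0.0236
```

{"op": "move_arm", "data": {
  "deltas": [
    [0,0,25,0,0,0],
    [0,0,30,0,0,0],
    [0,0,30,0,0,0],
    [0,0,0,0,0,0],
    [0,0,0,0,0,0]
  ]
}}

```text
t: 6.15
eef_pos: [0.409, 0.314, 0.342]
ee_rot: [3.138, 0.003, -3.062]
force: [-0.1, -0.4, -3.7]
width: 0.0236
```

{"op": "move_arm", "data": {
  "deltas": [
    [7.2,-31,0,0,0,-2.5],
    [7.2,-31,0,0,0,-2.5],
    [7.2,-31,0,0,0,-2.5],
    [7.2,-31,0,0,0,-2.5],
    [7.2,-31,0,0,0,-2.5]
  ]
}}

```text
t: 6.57
eef_pos: [0.4442, 0.1571, 0.3386]
ee_rot: [-3.14, -0.002, 3.001]
force: [-0.0, 0.8, -2.6]
width: 0.0235
```

{"op": "move_arm", "data": {
  "deltas": [
    [7.2,-31,0,0,0,-2.5],
    [7.2,-31,0,0,0,-2.5],
    [7.2,-31,0,0,0,-2.5],
    [7.2,-31,0,0,0,-2.5],
    [7.2,-30,0,0,0,-2.5]
  ]
}}

```text
t: 6.98
eef_pos: [0.4802, 0.003, 0.3386]
ee_rot: [-3.14, -0.002, 2.783]
force: [1.5, 0.4, -3.1]
width: 0.024
```

{"op": "move_arm", "data": {
  "deltas": [
    [0,0,-10,0,0,0],
    [0,0,-10,0,0,0],
    [0,0,-5,0,0,0],
    [0,0,0,0,0,0],
    [0,0,0,0,0,0]
  ]
}}

```text
t: 7.4
eef_pos: [0.4806, 0.0056, 0.314]
ee_rot: [-3.14, -0.001, 2.787]
force: [0.2, 0.4, -3.1]
width: 0.0237
```

```bash
python3 - <<'E'
from h import *
print(arm.get_state())
ims=[]
for n in("wrist","side"):
    C=cam(n); im=save(n,n+"3.png"); s=arm.get_state();p=s["eef_pos"]
    for th in("keyed_grip","keyed_seat","keyed_key"):
        for d in arm.spot_point(th,n)[:1]: print(n,th,round(d["score"],2),d["xy"])
    for nm,dz in(("grip",.1593),("seat",.1943),("nose",.2323)): print(nm,proj(C,p-[0,0,dz]))
    u=proj(C,p-[0,0,.22]).astype(int); x0,y0=max(u[0]-75,0),max(u[1]-75,0);print(n,x0,y0)
    ims.append(cv2.resize(im[y0:y0+150,x0:x0+100+50,::-1],(600,600),interpolation=2)[:,:400] if 0 else cv2.resize(im[y0:y0+150,x0:x0+150,::-1],(400,400),interpolation=2))
cv2.imwrite("pics/v3.png",np.hstack(ims))
E
```

```text
{'t': 7.4, 'q': array([ 4.22120502e-01,  1.21713490e-01, -5.32096096e-01, -6.63601935e-05,
       -9.18643281e-01, -2.34778996e+00]), 'qd': array([ 0.00336269, -0.01421099,  0.01711039,  0.00560115, -0.00355046,
       -0.00168077]), 'joint_efforts': array([-3.71653335e-01, -3.54524839e+01,  2.52373016e+01,  6.16007701e+00,
       -5.36278985e-02, -2.62311092e-03]), 'eef_pos': array([0.48058816, 0.00559674, 0.31403021]), 'ee_rot': array([-3.14046875e+00, -1.21808606e-03,  2.78667852e+00]), 'force': array([ 0.24549693,  0.43454158, -3.0775978 ]), 'moment': array([-0.03633935, -0.10250346, -0.07547144]), 'width': 0.02367675402517446}
wrist keyed_grip 0.65 [320.2, 270.6]
wrist keyed_key 0.84 [318.8, 211.6]
grip [321.02394286 272.09582418]
seat [320.92246124 243.81325117]
nose [320.84607947 222.67915838]
wrist 245 153
side keyed_grip 0.84 [326.2, 182.3]
side keyed_seat 0.6 [326.9, 193.6]
side keyed_key 0.75 [329.5, 199.0]
grip [325.93172713 181.18143213]
seat [326.12746853 192.22243076]
nose [326.33364481 203.84637815]
side 251 125
```

View pics/v3.png

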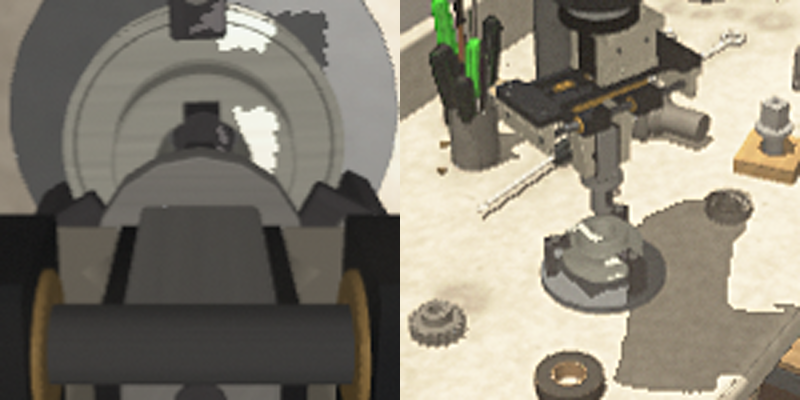

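{"op": "move_arm", "data": {
  "deltas": [
    [0.5,0,-8,0,0,0],
    [0,0,-6,0,0,0],
    [0,0,-4,0,0,0],
    [0,0,-3,0,0,0],
    [0,0,-3,0,0,0]
  ]
}}

```text
t: 8.22
eef_pos: [0.4813, 0.0048, 0.29]
ee_rot: [-3.141, -0.001, 2.785]
force: [-0.4, 0.5, -3.8]
width: 0.0242
```

{"op": "move_arm", "data": {
  "deltas": [
    [0,0,-2,0,0,0],
    [0,0,-2,0,0,0],
    [0,0,-2,0,0,0],
    [0,0,0,0,0,0],
    [0,0,0,0,0,0]
  ]
}}

```text
t: 8.63
eef_pos: [0.4814, 0.0048, 0.2846]
ee_rot: [-3.142, -0.0, 2.785]
force: [-0.8, 1.2, -3.0]
width: 0.0238
```

```bash
python3 - <<'E'
from h import *
print(arm.get_state()["force"],arm.get_state()["moment"])
im=save("wrist","w4.png")
cv2.imwrite("pics/w4c.png",cv2.resize(im[150:250,260:380,::-1],None,fx=6,fy=6,interpolation=2))
E
```

```text
[-0.75526668  1.15531746 -3.0351237 ] [-0.01581791  0.02842947 -0.00792241]
```

View pics/w4c.png

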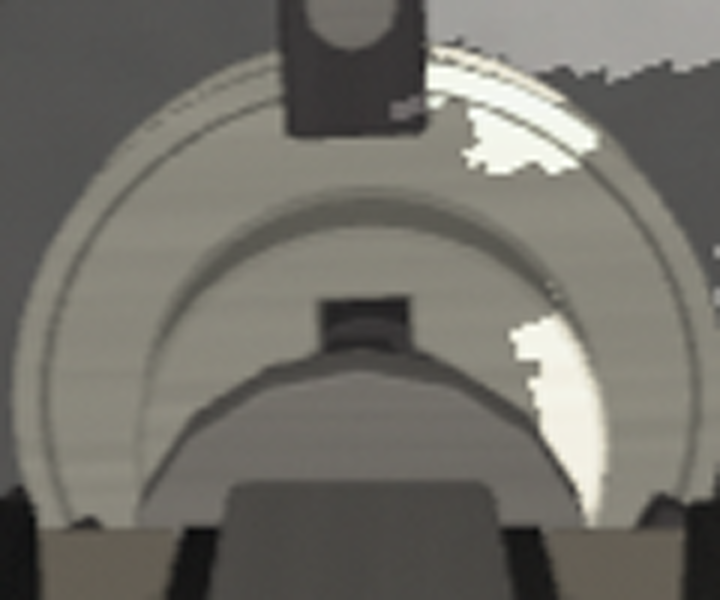

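{"op": "move_arm", "data": {
  "deltas": [
    [0,0,-2,0,0,0],
    [0,0,-2,0,0,0],
    [0,0,-2,0,0,0],
    [0,0,-2,0,0,0],
    [0,0,0,0,0,0]
  ]
}}

```text
t: 9.1
eef_pos: [0.4813, 0.0048, 0.2762]
ee_rot: [-3.141, -0.0, 2.785]
force: [-0.5, 0.5, -3.8]
width: 0.0238
```

{"op": "move_arm", "data": {
  "deltas": [
    [0,0,-3,0,0,0],
    [0,0,-3,0,0,0],
    [0,0,-2,0,0,0],
    [0,0,-2,0,0,0],
    [0,0,0,0,0,0]
  ]
}}

```text
t: 9.52
eef_pos: [0.4813, 0.0048, 0.2664]
ee_rot: [-3.141, -0.0, 2.785]
force: [-0.3, -0.4, -0.5]
width: 0.0235
```

{"op": "move_arm", "data": {
  "deltas": [
    [0,0,-2,0,0,0],
    [0,0,-2,0,0,0],
    [0,0,-2,0,0,0],
    [0,0,-1,0,0,0],
    [0,0,0,0,0,0]
  ]
}}

```text
t: 9.93
eef_pos: [0.4814, 0.0048, 0.2597]
ee_rot: [-3.142, 0.0, 2.785]
force: [-2.5, 0.5, 3.6]
width: 0.0237
```

{"op": "move_arm", "data": {
  "deltas": [
    [0,0,-1,0,0,0],
    [0,0,-1,0,0,0],
    [0,0,-0.5,0,0,0],
    [0,0,0,0,0,0],
    [0,0,0,0,0,0]
  ]
}}

```text
t: 10.35
eef_pos: [0.4814, 0.0048, 0.2574]
ee_rot: [3.142, 0.0, 2.785]
force: [-2.5, 1.6, 6.4]
width: 0.0237
```

{"op": "move_arm", "data": {
  "deltas": [
    [0,0,-0.5,0,0,0],
    [0,0,0,0,0,0],
    [0,0,-0.5,0,0,0],
    [0,0,0,0,0,0],
    [0,0,0,0,0,0]
  ]
}}

```text
t: 10.77
eef_pos: [0.4814, 0.0048, 0.2565]
ee_rot: [3.142, 0.0, 2.785]
force: [-3.2, 1.6, 7.5]
width: 0.0238
```

{"op": "move_arm", "data": {
  "deltas": [
    [-0.3,0.1,-0.5,0,0,0],
    [0,0,0,0,0,0],
    [0,0,-0.5,0,0,0],
    [0,0,0,0,0,0],
    [0,0,0,0,0,0]
  ]
}}

```text
t: 11.18
eef_pos: [0.4813, 0.0049, 0.2557]
ee_rot: [3.141, 0.001, 2.785]
force: [-3.3, -0.7, 7.4]
width: 0.024
```

{"op": "move_arm", "data": {
  "deltas": [
    [-0.3,0,-0.5,0,0,0],
    [0,0,0,0,0,0],
    [0,0,-0.5,0,0,0],
    [0,0,0,0,0,0],
    [0,0,0,0,0,0]
  ]
}}

```text
t: 11.6
eef_pos: [0.4811, 0.0049, 0.2556]
ee_rot: [3.141, 0.001, 2.786]
force: [-6.5, -0.4, 17.1]
width: 0.0238
```

{"op": "move_arm", "data": {
  "deltas": [
    [0,0,-0.5,0,0,0],
    [0,0,0,0,0,0],
    [0,0,0,0,0,0],
    [0,0,0,0,0,0],
    [0,0,0,0,0,0]
  ]
}}

```text
t: 12.02
eef_pos: [0.4811, 0.0049, 0.2555]
ee_rot: [3.141, 0.002, 2.786]
force: [-7.8, 0.4, 23.6]
width: 0.0236
```

```bash
python3 - <<'E'
from h import *
s=arm.get_state();print(s["eef_pos"],s["force"],s["moment"])
a=save("wrist","w5.png");b=save("side","s5.png");print(arm.get_state()["force"])
cv2.imwrite("pics/v5.png",np.hstack([cv2.resize(a[150:270,260:380,::-1],(400,400),interpolation=2),cv2.resize(b[145:265,265:385,::-1],(400,400),interpolation=2)]))
E
```

```text
[0.48107883 0.00486678 0.25551961] [-7.80320178  0.42587261 23.60414334] [ 0.18692294  3.25470285 -0.05193378]
[-7.75843032 -0.15665118 23.16316838]
```

View pics/v5.png

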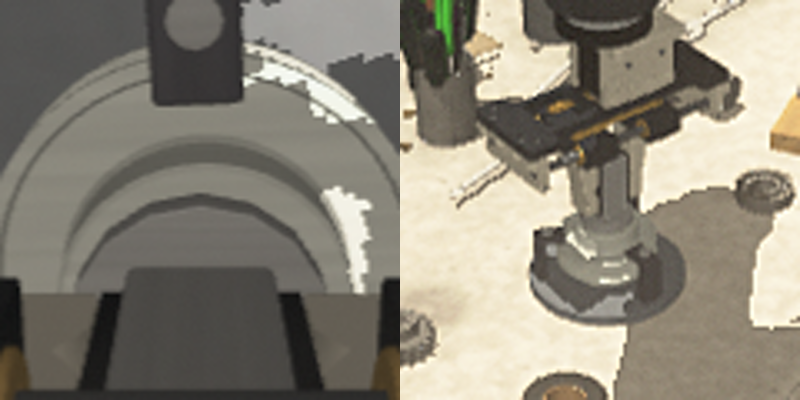

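{"op": "move_arm", "data": {
  "deltas": [
    [0.3,0,0,0,0,0],
    [0,0,0,0,0,0],
    [0.3,0,0,0,0,0],
    [0,0,0,0,0,0],
    [0,0,0,0,0,0]
  ]
}}

```text
t: 12.53
eef_pos: [0.4813, 0.0048, 0.2555]
ee_rot: [3.142, 0.001, 2.786]
force: [-11.5, 1.1, 26.3]
width: 0.0233
```

```bash
python3 - <<'E'
from h import *
s=arm.get_state();print(s["eef_pos"],s["ee_rot"],s["force"],s["moment"],s["width"])
E
```

```text
[0.48128986 0.00484142 0.25552981] [3.14157274e+00 8.24470336e-04 2.78576420e+00] [-11.47912902   1.08267883  26.28087496] [ 0.63451918  4.17473507 -0.03078882] 0.023292577633625328
```

{"op": "move_arm", "data": {
  "deltas": [
    [-0.6,0,0,0,0,0],
    [0,0,0,0,0,0],
    [-0.6,0,0,0,0,0],
    [0,0,0,0,0,0],
    [0,0,0,0,0,0]
  ]
}}

```text
t: 12.95
eef_pos: [0.4809, 0.0049, 0.2555]
ee_rot: [3.141, 0.003, 2.786]
force: [-5.6, -0.4, 20.2]
width: 0.0234
```

```bash
python3 - <<'E'
from h import *
s=arm.get_state();print(s["eef_pos"],s["ee_rot"],s["force"],s["moment"],s["width"])
E
```

```text
[0.4809222  0.0048608  0.25554858] [3.14085213e+00 2.55700494e-03 2.78605342e+00] [-5.62906373 -0.39780193 20.2373213 ] [-0.33664669  2.28410697  0.00982524] 0.02338720089752391
```

{"op": "move_arm", "data": {
  "deltas": [
    [-0.5,0,-0.3,0,0,0],
    [0,0,0,0,0,0],
    [0,0,0,0,0,0],
    [0,0,0,0,0,0],
    [0,0,0,0,0,0]
  ]
}}

```text
t: 13.37
eef_pos: [0.4808, 0.0049, 0.2555]
ee_rot: [3.141, 0.003, 2.786]
force: [-4.3, -1.8, 22.0]
width: 0.0237
```

```bash
python3 - <<'E'
from h import *
s=arm.get_state();print(s["eef_pos"],s["force"],s["moment"],s["width"])
C=cam("side");arm.grab_frame("side")
for th in("keyed_grip","keyed_seat"):
    print(th,[d["xy"] for d in arm.spot_point(th,"side")[:1]], proj(C,s["eef_pos"]-[0,0,.1593 if "grip" in th else .1943]))
print(arm.job_done())
E
```

```text
[0.48075992 0.00488648 0.25553179] [-4.32362752 -1.75014962 21.97703695] [-0.5561845   2.02291688 -0.0158198 ] 0.023664213574525538
keyed_grip [[327.0, 197.6]] [326.41131856 199.69734447]
keyed_seat [[325.2, 208.2]] [326.59548878 210.19976547]
the job is handed in; nothing more can be done
None
```

The keyed shaft is in the pulley bore with its key in the groove and its collar down on the hub. I handed the job in at about 13.5 s, still gripping the shaft at 55 N and pressing it down.

- **Seating:** The shaft went past the 14 mm depth where a misaligned key would stop, with no rise in force. The downward travel then stopped at TCP z = 0.2555 m, within 1 mm of the calculated full depth. It stayed there while the measured upward force varied between 17 and 26 N, well above the spring's 12 N.
- **Last readings:** The upward force was 22 N, and the opening of 23.7 mm showed the shaft still held. The last picture I viewed, shortly before the final small side shifts, showed the collar on the hub.
- **Small disagreements:** A sideways force of about 4–5 N and a moment of about 2 N m remained, probably from a slight tilt of the shaft in the bore. I reduced both before handing in. The side camera's detected points lay about 2 pixels above where I predicted them, which is within calibration error.

I left the plain shaft and the other things on the bench alone. I did not do a separate check that they had not moved.

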